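# Crank a plank tight in the bench clamp and stow the folding handle

### The job

The plank lies loose in the crank clamp. Swing the wheel's folded red handle fully out, crank clockwise with it until the plank is pressed against the end stop and the orange sprung pad is about half-way in (never to its bottom), then fold the handle flat again without slackening the clamp, and slide the brass bolt across the handle's shank until its tip is fully in the keeper. Leave the hex key set, the glue tube and the pliers where they lie.

Things in the scene. Friction and masses are not known exactly. Their poses are not given: they have to be found in the camera images.
- wheel_hub (a point): Centre of the black dished handwheel (152 mm across, rim 15 mm high), on the axle. The frame turns with the wheel: z is the axle, pointing out of the face, leaning 26 degrees from vertical towards the robot's side; x points to the handle's pivot, which is at (60, 0, 30) mm in this frame; the hinge pin is parallel to y. The dish's floor is at z = 4 mm, the hub nut and a rubber rest under the folded handle reach z = 9 and 20 mm.
- wheel (a joint): Handwheel angle, rad; grows clockwise seen facing the wheel, which closes the jaw by 15 mm per rad. Starts between -0.7 and 0.7, stops at -1.0 and 6.8. At 0 the wheel frame's x points straight up the slope, away from the robot's side. Stiff (0.35 N m drag, about 6 N at the handle) and self-locking: stays where it is left.
- guard (a point): Centre of the clear guard plate (210 x 150 mm, steel rods at its sides) that leans over the wheel's far side, parallel to the axle and 135 mm from it, from 40 to 190 mm out along the axle; because of it a tool must come in leaning, along the axle, not straight down.
- handle (a joint): Folding handle angle, rad: 0 folded flat across the wheel (handle points from the pivot over the hub, along wheel -x, 30 mm out), 1.571 swung fully out (parallel to the axle, along wheel +z), with hard stops at both. It stays where it is left (friction 0.12 N m) and starts between 0 and 0.2.
- handle_grip (a point): Point on the axis of the red handle sleeve, 72 mm from the pivot. Sleeve: round, 19 mm thick, from 24 to 92 mm from the pivot, spins freely on its shank; bare steel shank 10 mm thick nearer the pivot. Own -x axis runs from the pivot to the free end; y is parallel to the hinge pin.
- bolt (a joint): Brass barrel bolt on the wheel, m: 0 drawn back (so at the start), 0.032 pushed home, stop at both; slides along wheel -y with 2 N of friction. It runs across over the folded handle's shank, at wheel x = 47 mm, 41 mm out; its tip is in the keeper's far end at 0.032.
- bolt_knob (a point): Middle of the bolt's upright brass knob (14 mm thick, 20 mm tall: 10 mm either way along the wheel's axle from this point). Drawn back it is at (47, 46, 63) mm in the wheel frame, home at (47, 14, 63). Barrel and keeper below it reach 50 mm out.
- pad (a joint): How far the orange sprung pad (86 x 36 mm) on the moving blue jaw is pushed in, m: 0 free, 0.012 bottomed; spring 2.5 N per mm. It moves only once the plank has met the end stop (up to 10 mm gap, plank slides).
- pad_face (a point): Centre of the pad's pressing face; own y axis points along the bed to the end stop.
- stop_face (a point): Centre of the pressing face of the blue fixed end stop, which stands somewhere along the bed (differs each time); own y axis points away from the jaw.
- plank_center (a point): Centre of the loose scrap plank (270 x 102 x 27 mm, with an upright dowel), clamped across its 102 mm width (own y); half-way up the board.
- hex_center (a point): Centre of the red folding hex key set (26 x 90 x 16 mm) lying on the bench; leave alone.
- glue_center (a point): Centre of the black glue tube (37 x 136 x 24 mm) lying on the bench; leave alone.
- pliers_center (a point): Centre of the green-handled pliers (46 x 133 x 11 mm) lying on the bench; leave alone.

How it is judged (in metres and radians):
On the way, in this order (a step that is already met when the one before it is completed fails the run):
1. the handle is swung fully out (value of joint handle above 1.4 rad), for 0.2 s.
2. with the handle out, the wheel is cranked until the sprung pad is about half-way in (value of joint pad between 0.003 and 0.0095 m and value of joint handle above 1.2 rad), for 0.3 s.
3. the handle is folded back flat while the clamp stays tight (value of joint pad between 0.003 and 0.0095 m and value of joint handle below 0.15 rad), for 0.2 s.
4. the bolt is pushed home (value of joint bolt above 0.028 m), for 0.2 s.
At the end, for the whole second after the job is handed in: The sprung pad is 3 to 9.5 mm in, the plank lies flat against the end stop, the handle is folded to within 0.15 rad, the bolt is at least 28 mm along its 32 mm travel, and the wheel is at rest (all of step 3 and horizontal distance between plank_center and stop_face below 0.07 m and angle between plank_center's own z axis and vertical below 0.08 rad and value of joint bolt above 0.028 m and velocity of joint wheel between -0.05 and 0.05 rad/s); the robot touches nothing.
It fails at once if the sprung pad is bottomed (value of joint pad above 0.0115 m).
It fails at once if the bolt is pushed across while the handle is not folded (value of joint bolt above 0.012 m and value of joint handle above 0.3 rad).
It fails at once if a bystander is moved by more than 30 mm (distance of any of hex_center, glue_center, pliers_center from where it was at the start of the episode above 0.03 m).
It also fails if it takes over 64 s, if anything falls off the work surface, if the arm or the gripper's body presses on something with over 40 N, if the wrist force passes 120 N, or if a joint passes its speed limit or range.

### The arm

A 6-joint arm with a two-finger parallel gripper is mounted at the origin on a cart in front of the work surface, level with it; the furniture and walls round the work are solid. World frame = base frame: x ahead of the robot, y to its left, z up, the work surface at z = 0. Lengths are in mm, angles in degrees, forces in N, time in s.
With the tool pointing down it reaches from about 300 to 850 mm from the base axis. Payload 4.2 kg.
Tool frame: the origin (TCP) lies midway between the tips of the shut fingers; the grasp point (between the pads) lies 19 mm behind it (env.grip_point_offset is the distance from the TCP to the grasp point, in mm); z points along the fingers, x is the direction in which the jaws open and shut, and the axes are right-handed (so a half turn about z gives the same grasp; the last joint's range is limited). The gripper opens to 91 mm and grips with 3 to 60 N. Pads are 32 mm wide; open, the fingers measure 118 mm over their backs; the gripper's body (76 mm by 178 mm) begins 60 mm behind the grasp point.
Start: joints at [64.458, 18.312, 89.639, -0, 72.044, -1.146], TCP at [237.508, 523.673, 213.976] pointing down, gripper open.
Joint ranges: [-177.97, 177.97], [-48.28, 115.42], [12.27, 149.76], [-77.06, 257.06], [2.81, 150.46], [-146.56, 146.56]. Speed limits (degrees/s): [147.25, 147.25, 180, 180, 180, 180].

### API

Orientations are given as [roll, pitch, yaw] about the fixed x, y, z axes, in that order (R = Rz(yaw) Ry(pitch) Rx(roll)).
In Python, from workcell import env gives the robot as it stands.
- The arm moves only by the shell command python3 -m pendant 'ROWS' [FORCE]. ROWS is JSON, a list of rows, each an object with "xyz": the shift along the tool's x, y, z in m, a list of three; "roll": the turn about the tool's z in degrees; "jaw": the closure, from 0 (fully open) to 1 (shut). A call has exactly 8 rows; each row is the pose to reach, as a shift and turn from the pose commanded when the call began, along the tool's axes at that moment; what a row does not reach only later rows make up. A row lasts 1/8 s, in which the tool goes at most 62.5 mm and 10.7 degrees, less where a joint would pass 70% of its speed; a pose out of reach is approached as far as the arm can. A call with a gripper value outside its range is refused whole. The fingers move at their own pace and stop on an object; FORCE is the grip in N (left out, the last holds). Time passes only in rows, so rows that repeat a pose let the fingers close, or fill a call up. It gives the time, the measured TCP pose, the force and the opening at its end, in the units of the state.
- env.state(): the state, without advancing time (a new reading comes with each control period).
- env.grab_frame(name): name is "scene" or "side" or "wrist"; returns (picture, depth): 400x640x3 uint8, blue, green, red; 400x640 float32, mm along the optical axis (not along the pixel's ray), 0 where there is no reading.
- env.camera_params(name): a dict with "camera_matrix" (3x3 intrinsics, pixels), "D" ([k1, k2, p1, p2, k3] as OpenCV has them; the pictures are not rectified), "cam_to_world" (4x4, takes a point from camera to world coordinates); the wrist camera has in their place "hand_eye" (4x4, takes a point from camera to tool coordinates, whose origin is the TCP and whose axes are the tool frame's). Camera axes: x right, y up, looking along -z (the intrinsics and any distortion apply to the point x, -y, -z); pixel columns grow to the right and rows downward; lengths in mm; the calibration is good to about 2 mm. A picture is of the moment at which its call begins: read the wrist's pose just before it. camera_params takes no time and is no camera call.
- env.job_done(): hands the job in, once; it reports no verdict.
The state is a dict: "time_s": time; "qpos": joint angles; "qvel": joint speeds; "effort": joint torques, N m; "ee_pos": TCP position; "ee_rot": TCP orientation; "force": force on the tool from outside, world axes, zero at the start; "torque": the same for the moment, N m; "gripper_width": finger opening in mm.
Only numpy, scipy, OpenCV 4.12 (cv2) and the standard library are available. Lean on these libraries where they do the work, as an engineer would, in place of code of your own. Each camera call takes 0.05 s, during which the arm holds its last target. There are 200 camera calls.

## Working session

There is one attempt and no reset: what is moved stays moved. The work goes in short steps, Python scripts to look and compute and a shell command to move; the robot and the scene stay as the last step left them, time stands still between calls to the robot, and variables do not carry over. Pictures are saved under pics/ and viewed, about 8 in all and at most 12, crops included, and the job is handed in when it is done.

```bash
ls; mkdir -p pics
python3 - <<'E'
from workcell import env
import cv2,numpy as np
np.set_printoptions(precision=2,suppress=True)
for n in("scene","side"):
    p,d=env.grab_frame(n); cv2.imwrite(f"pics/{n}0.png",p); np.save(f"{n}0.npy",d)
    c=env.camera_params(n); print(n,c)
print(env.camera_params("wrist"),env.state())
E
```

```text
pics
scene {'camera_matrix': array([[402.91,   0.  , 315.54],
       [  0.  , 402.91, 201.56],
       [  0.  ,   0.  ,   1.  ]]), 'D': array([0., 0., 0., 0., 0.]), 'cam_to_world': array([[   0.89,    0.25,   -0.37,  190.24],
       [  -0.45,    0.51,   -0.73, -632.77],
       [   0.  ,    0.82,    0.57,  757.45],
       [   0.  ,    0.  ,    0.  ,    1.  ]])}
side {'camera_matrix': array([[393.09,   0.  , 316.06],
       [  0.  , 393.09, 198.83],
       [  0.  ,   0.  ,   1.  ]]), 'D': array([-0.05,  0.  ,  0.  ,  0.  ,  0.  ]), 'cam_to_world': array([[   1.  ,    0.01,   -0.05,  507.8 ],
       [  -0.04,    0.63,   -0.78, -797.75],
       [   0.02,    0.78,    0.62,  896.27],
       [   0.  ,    0.  ,    0.  ,    1.  ]])}
{'camera_matrix': array([[305.5 ,   0.  , 320.42],
       [  0.  , 305.5 , 198.47],
       [  0.  ,   0.  ,   1.  ]]), 'D': array([-0.06,  0.  ,  0.  ,  0.  ,  0.  ]), 'hand_eye': array([[   1.  ,    0.  ,    0.  ,   -0.58],
       [   0.  ,   -0.97,   -0.25,  -69.94],
       [   0.  ,    0.25,   -0.97, -171.12],
       [   0.  ,    0.  ,    0.  ,    1.  ]])} {'time_s': 0.1, 'qpos': array([64.46, 18.35, 89.7 ,  0.  , 72.05, -1.14]), 'qvel': array([-0.01, -0.06, -0.1 ,  0.02,  0.04,  0.06]), 'effort': array([  0.  , -41.33, -23.25,   0.07,   0.04,  -0.  ]), 'ee_pos': array([237.28, 523.25, 213.21]), 'ee_rot': array([-180.  ,    0.09,   65.6 ]), 'force': array([-0.21, -0.01, -0.47]), 'torque': array([-0.  ,  0.01, -0.01]), 'gripper_width': 91.18777817244458}
```

View pics/scene0.png

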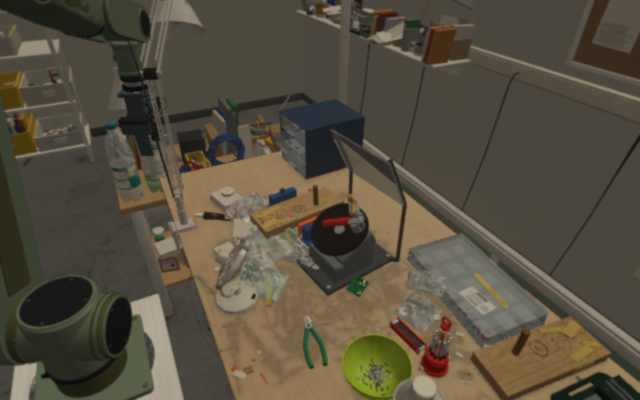

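View pics/side0.png

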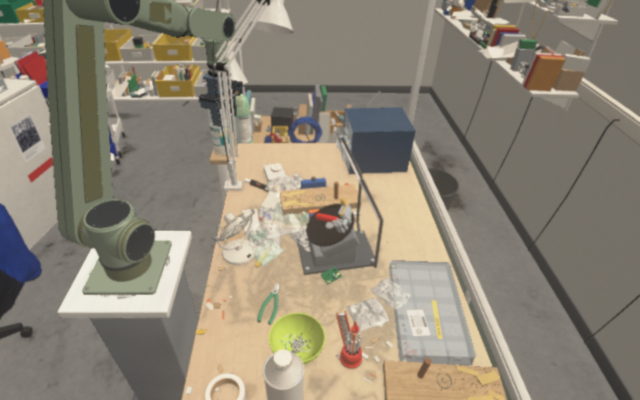

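```bash
cat > h.py <<'E'
from workcell import env
import cv2,numpy as np
from scipy.spatial.transform import Rotation as Ro
np.set_printoptions(precision=1,suppress=True)
def grab(n):
    s=env.state(); c=env.camera_params(n); p,d=env.grab_frame(n)
    if n=="wrist":
        T=np.eye(4); T[:3,:3]=Ro.from_euler('xyz',s['ee_rot'],degrees=True).as_matrix(); T[:3,3]=s['ee_pos']
        M=T@c['hand_eye']
    else: M=c['cam_to_world']
    return p,d,cloud(d,c,M),c,M
def cloud(d,c,M):
    v,u=np.mgrid[:400,:640]
    q=cv2.undistortPoints(np.stack([u,v],-1).reshape(-1,1,2).astype(float),c['camera_matrix'],c['D']).reshape(400,640,2)
    P=np.stack([q[...,0]*d,-q[...,1]*d,-d,np.ones_like(d)],-1)
    W=(P@M.T)[...,:3]; W[d==0]=np.nan
    return W
def proj(X,c,M):
    q=(np.linalg.inv(M)@np.append(X,1))[:3]
    return cv2.projectPoints(np.array([[q[0],-q[1],-q[2]]]),np.zeros(3),np.zeros(3),c['camera_matrix'],c['D'])[0].ravel()
E
python3 - <<'E'
from h import *
for n in("scene","side"):
    p=cv2.imread(f"pics/{n}0.png"); d=np.load(f"{n}0.npy"); c=env.camera_params(n); W=cloud(d,c,c['cam_to_world'])
    hsv=cv2.cvtColor(p,cv2.COLOR_BGR2HSV)
    x0,y0=(230,120) if n=="scene" else (260,130)
    cv2.imwrite(f"pics/{n}c.png",cv2.resize(p[y0:y0+180,x0:x0+200],None,fx=4,fy=3.3,interpolation=cv2.INTER_CUBIC))
    R=np.zeros(d.shape,bool); R[y0:y0+180,x0:x0+200]=1
    m=R&((hsv[...,0]<8)|(hsv[...,0]>172))&(hsv[...,1]>170)&(hsv[...,2]>90)
    k,l,st,ce=cv2.connectedComponentsWithStats(m.astype(np.uint8))
    for i in range(1,k):
        if st[i,4]>15: 
            w=W[l==i]; print(n,"red",st[i],ce[i],np.nanmedian(w,0),np.nanmin(w,0),np.nanmax(w,0))
    m=R&(p.max(2)<45)&(W[...,2]>30)&(W[...,0]>400)
    k,l,st,ce=cv2.connectedComponentsWithStats(m.astype(np.uint8))
    i=1+np.argmax(st[1:,4]); w=W[l==i]; w=w[~np.isnan(w[:,0])]
    print("black",st[i],ce[i],np.median(w,0),w.min(0),w.max(0))
E
```

```text
scene red [323 217  27   8 129] [336.1 220.4] [584.2  42.2 157. ] [555.8  24.9 135.5] [625.7  68.8 165.5]
black [ 305  120   60   53 1751] [329.5 143.2] [787.5 479.9 125.4] [621.3 148.   30.1] [945.  494.4 351.9]
side red [318 214  17   5  33] [326.7 216.3] [590.7  40.6 160.2] [566.2  26.4 150.4] [610.   58.6 165.9]Traceback (most recent call last):
  File "<stdin>", line 15, in <module>
    return _wrapfunc(a, 'argmax', axis=axis, out=out, **kwds)
    return bound(*args, **kwds)
ValueError: attempt to get argmax of an empty sequence
```

View pics/scenec.png

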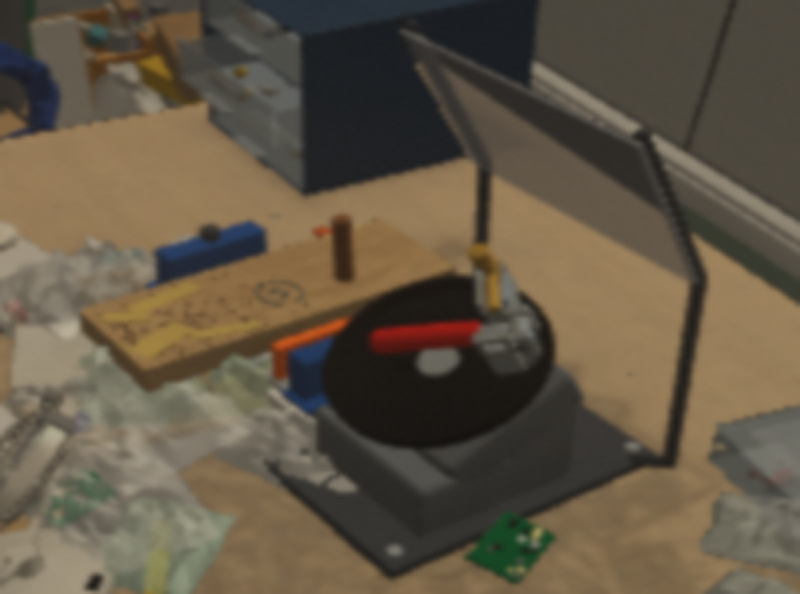

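Run:
```python
from h import *
n="scene"
p=cv2.imread(f"pics/{n}0.png"); d=np.load(f"{n}0.npy"); c=env.camera_params(n); W=cloud(d,c,c['cam_to_world'])
m=np.zeros(d.shape,bool); m[200:262,305:375]=1
m&=(p.max(2)<42)&(W[...,2]>60)&(W[...,0]>450)&(W[...,0]<720)
k,l,st,ce=cv2.connectedComponentsWithStats(m.astype(np.uint8)); i=1+np.argmax(st[1:,4])
print(st[i],ce[i]); w=W[l==i]; w=w[~np.isnan(w[:,0])]
for _ in range(4):
    o=w.mean(0); u,s,v=np.linalg.svd(w-o,full_matrices=False); nn=v[2]*np.sign(v[2,2]); r=(w-o)@nn
    w=w[abs(r)<8]
print(o,nn,"tilt",np.degrees(np.arccos(nn[2])),"yaw",np.degrees(np.arctan2(nn[1],nn[0])),len(w),r.std())
cnt,_=cv2.findContours((l==i).astype(np.uint8),0,1); cc=max(cnt,key=len)
print("ellipse",cv2.fitEllipse(cv2.convexHull(cc)))
# guard base plate / plank direction: brown plank
for (x,y) in [(250+0,213),(324,187),(340,205),(283,220),(371,206),(328,188),(406,258),(390,160),(333,132)]:
    print((x,y),W[y,x],p[y,x])
```

```text
[ 310  204   58   52 1559] [335.6 233.6]
[584.6  41.8 115.9] [-0.4 -0.   0.9] tilt 25.979989065024064 yaw -173.46995594462618 1489 3.5572216454440495
ellipse ((339.0080871582031, 229.80076599121094), (48.55031967163086, 58.94493103027344), 63.32475280761719)
(250, 213) [454.1 341.5  23.8] [ 84 105 120]
(324, 187) [699.8 324.9  57.4] [ 71 111 141]
(340, 205) [630.  103.4 149.7] [20 24 29]
(283, 220) [514.2 220.6  59.5] [ 64 125 155]
(371, 206) [827.  237.5  -1.9] [ 92 128 154]
(328, 188) [751.6 392.6  -0.8] [ 82 119 148]
(406, 258) [776.7 -14.4   0.5] [ 77 107 129]
(390, 160) [654.6 -47.9 352.2] [41 45 46]
(333, 132) [625.  142.7 341.1] [54 58 61]
```

Run:
```python
from h import *
n="scene"
p=cv2.imread(f"pics/{n}0.png"); d=np.load(f"{n}0.npy"); c=env.camera_params(n); W=cloud(d,c,c['cam_to_world'])
for (x,y) in [(180,225),(178,190),(170,120),(163,60),(180,15),(232,290),(235,262),(315,195)]: print((x,y),W[y,x])
a=(W[...,2]>140)&(W[...,0]>150)&(W[...,0]<600)&(W[...,1]>60)&(W[...,1]<480)&(W[...,2]<420)
print(a.sum(),W[a][::max(1,a.sum()//12)])
print(proj(np.array([602,42,117]),c,c['cam_to_world']))
```

```text
(180, 225) [252.2 395.9   9.7]
(178, 190) [285.3 606.3   1.5]
(170, 120) [ 546.4 3086.2 -758.8]
(163, 60) [ 600.7 3130.4 -233.8]
(180, 15) [412.5 719.2 523.9]
(232, 290) [310.3  48.3  38.9]
(235, 262) [319.5   9.5 158.3]
(315, 195) [629.1 247.5  94.4]
2381 [[268.7 438.6 418.8]
 [235.  469.8 380.3]
 [284.5 425.  365.9]
 [231.7 470.3 334.2]
 [236.7 433.5 333.4]
 [201.1 446.  321.5]
 [274.6 399.5 314.5]
 [245.4 396.2 308. ]
 [204.5 473.7 259.7]
 [278.3 400.8 255.3]
 [246.9 398.8 230.6]
 [275.  396.3 174.4]
 [291.1  66.3 140.4]]
[341.8 231.2]
```

Run:
```python
from h import *
p=cv2.imread("pics/scene0.png"); q=cv2.imread("pics/side0.png")
a=cv2.resize(p[0:270,80:260],(400,600),interpolation=cv2.INTER_CUBIC); b=cv2.resize(q[0:270,160:340],(400,600),interpolation=cv2.INTER_CUBIC)
cv2.imwrite("pics/lamp.png",np.hstack([a,b]))
for n in("scene","side"):
    d=np.load(f"{n}0.npy"); c=env.camera_params(n); W=cloud(d,c,c['cam_to_world'])
    for y in range(5,235,12):
        r=slice(120,240) if n=="scene" else slice(195,300)
        for x in range(r.start,r.stop):
            w=W[y,x]
            if 100<w[0]<600 and 330<w[1]<445 and w[2]>20: print(n,x,y,w); break
```

```text
scene 120 5 [239.7 396.9 608.4]
scene 120 17 [233.3 386.8 587. ]
scene 120 29 [226.6 369.8 566.8]
scene 142 53 [263.5 442.9 495.9]
scene 136 65 [242.6 420.2 476.2]
scene 140 77 [243.9 401.8 452.9]
scene 143 89 [243.4 391.8 427.2]
scene 146 101 [243.3 390.4 398. ]
scene 149 113 [243.4 392.2 366.6]
scene 132 125 [198.7 442.3 323.5]
scene 155 137 [243.6 395.8 300.1]
scene 158 149 [243.9 399.4 263.9]
scene 162 161 [246.3 399.1 227.5]
scene 166 173 [248.8 397.2 190.5]
scene 169 185 [249.2 400.5 149.7]
scene 173 197 [251.9 400.  108.6]
scene 177 209 [254.8 399.3  65.7]
scene 180 221 [254.7 393.9  25.3]
side 195 17 [226.8 366.2 612.6]
side 195 29 [222.7 362.9 581.2]
side 212 53 [245.8 436.7 489. ]
side 213 65 [250.6 405.7 462.3]
side 213 77 [248.  394.3 428.5]
side 214 89 [246.6 391.4 390.3]
side 205 101 [199.6 442.7 326.1]
side 218 113 [247.7 396.1 304.9]
side 221 125 [251.4 399.2 259. ]
side 223 137 [253.2 396.2 214.5]
side 225 149 [254.3 396.5 166.2]
side 228 161 [258.6 398.5 114.7]
side 230 173 [260.6 395.2  64.4]
side 261 185 [372.3 379.7  20.1]
```

View pics/lamp.png

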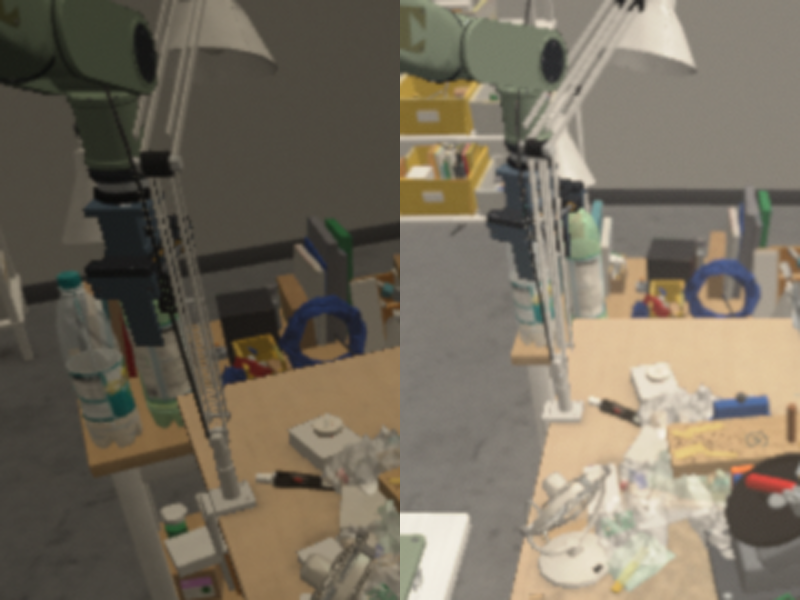

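The pictures show the wheel near (602, 42, 117) with its axle at the expected 26° and the upslope at a yaw of about 7–9°. A lamp post stands at (253, 397) between the gripper and the wheel, so I retract inside it first.

```bash
python3 -m pendant '[{"xyz":[0,-0.03,0],"roll":0,"jaw":0},{"xyz":[0,-0.06,0],"roll":0,"jaw":0},{"xyz":[-0.05,-0.06,-0.01],"roll":0,"jaw":0},{"xyz":[-0.10,-0.06,-0.02],"roll":0,"jaw":0},{"xyz":[-0.15,-0.06,-0.03],"roll":0,"jaw":0},{"xyz":[-0.20,-0.06,-0.04],"roll":0,"jaw":0},{"xyz":[-0.25,-0.06,-0.05],"roll":0,"jaw":0},{"xyz":[-0.25,-0.06,-0.05],"roll":0,"jaw":0}]'; python3 -c "
from workcell import env;print(env.state()['qpos'])"
```

```text
time_s: 1.1
ee_pos: [78.7, 318.5, 264.5]
ee_rot: [-180.0, -0.1, 65.6]
force: [-0.4, 0.1, 0.5]
gripper_width: 91.1
[ 7.41118984e+01 -6.84144554e+00  1.11181132e+02  1.93182703e-03
  7.55654927e+01  8.46854803e+00]
```

```bash
python3 -m pendant '[{"xyz":[-0.005,0.046,0],"roll":0,"jaw":0},{"xyz":[-0.010,0.093,0],"roll":0,"jaw":0},{"xyz":[-0.014,0.139,0],"roll":0,"jaw":0},{"xyz":[-0.019,0.185,0],"roll":0,"jaw":0},{"xyz":[-0.056,0.227,0],"roll":-8,"jaw":0},{"xyz":[-0.094,0.269,0],"roll":-16,"jaw":0},{"xyz":[-0.131,0.31,0],"roll":-24,"jaw":0},{"xyz":[-0.169,0.352,0],"roll":-32,"jaw":0}]'; python3 -c "
from workcell import env;print(env.state()['qpos'])"
```

```text
time_s: 2.1
ee_pos: [319.9, 52.2, 263.7]
ee_rot: [180.0, -0.0, 95.0]
force: [0.3, 0.5, -1.0]
gripper_width: 91.5
[ 7.22409187e+00 -7.16720052e+00  1.11567670e+02  9.85321554e-03
  7.55753470e+01 -8.77417968e+01]
```

```bash
python3 -m pendant '[{"xyz":[0,0.04,0],"roll":0,"jaw":0},{"xyz":[0,0.08,0],"roll":0,"jaw":0},{"xyz":[0,0.12,0],"roll":0,"jaw":0},{"xyz":[0,0.15,0],"roll":0,"jaw":0},{"xyz":[0,0.15,0],"roll":0,"jaw":0},{"xyz":[0,0.15,0],"roll":0,"jaw":0},{"xyz":[0,0.15,0],"roll":0,"jaw":0},{"xyz":[0,0.15,0],"roll":0,"jaw":0}]'
python3 - <<'E'
from h import *
p,d,W,c,M=grab("wrist"); cv2.imwrite("pics/w1.png",p); np.save("w1.npy",W)
print(proj(np.array([602,42,117]),c,M))
E
```

```text
time_s: 3.1
ee_pos: [467.4, 66.0, 264.3]
ee_rot: [180.0, -0.0, 94.7]
force: [0.9, 0.7, 0.8]
gripper_width: 91.2
[291.8 296.3]
```

View pics/w1.png

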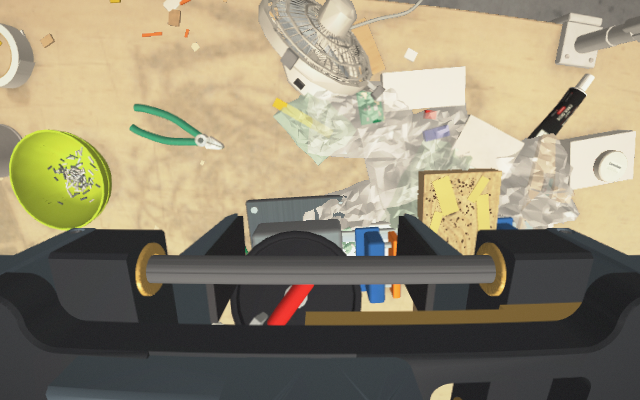

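Run:
```python
from h import *
W1=np.load("w1.npy"); p1=cv2.imread("pics/w1.png")
# base plate near edge direction (wrist)
for px in [(255,206),(300,203),(340,200),(270,224)]: print("plate",px,W1[px[1],px[0]])
print("pad",[W1[y,x] for x,y in [(394,250),(394,285),(375,240),(375,290)]])
print("plank",[W1[y,x] for x,y in [(424,200),(424,240),(422,175),(496,175)]])
def red(p,W):
    h=cv2.cvtColor(p,cv2.COLOR_BGR2HSV)
    m=((h[...,0]<8)|(h[...,0]>172))&(h[...,1]>160)&(h[...,2]>80)&(W[...,2]>110)&(W[...,2]<230)&(abs(W[...,0]-595)<80)&(abs(W[...,1]-42)<80)
    return m
ps=cv2.imread("pics/scene0.png"); cs=env.camera_params("scene"); Ws=cloud(np.load("scene0.npy"),cs,cs['cam_to_world'])
pd=cv2.imread("pics/side0.png"); cd=env.camera_params("side"); Wd=cloud(np.load("side0.npy"),cd,cd['cam_to_world'])
for n,p,W in(("w",p1,W1),("s",ps,Ws),("d",pd,Wd)):
    m=red(p,W); w=W[m]; w=w[abs(w-np.median(w,0)).max(1)<60]; o=w.mean(0); v=np.linalg.svd(w-o,full_matrices=False)[2][0]; v*=np.sign(v[0])
    t=(w-o)@v; print(n,len(w),"c",o,"dir",v.round(3),"ends",o+v*t.min(),o+v*t.max())
# plane from scene + ellipse centre
yaw=np.radians(7)
for yd in (5,7,9):
    y=np.radians(yd);a=np.array([-np.sin(.4538)*np.cos(y),-np.sin(.4538)*np.sin(y),np.cos(.4538)])
    m=np.zeros(ps.shape[:2],bool); m[200:262,305:375]=1
    m&=(ps.max(2)<42)&(Ws[...,2]>60)&(Ws[...,0]>450)&(Ws[...,0]<720)
    w=Ws[m]; h=w@a; hi=np.percentile(h,[3,10,25,50,75,90,97]); print(yd,hi)
    # ray of ellipse centre with rim plane
    c=cs; M=c['cam_to_world']; K=c['camera_matrix']; r=M[:3,:3]@np.array([(339-K[0,2])/K[0,0],-(229.8-K[1,2])/K[1,1],-1.])
    f=np.median(h)
    for hh in (f+9,): print("ctr",M[:3,3]+r*(hh-M[:3,3]@a)/(r@a))
```

```text
plate (255, 206) [525.7 -24.9  13.6]
plate (300, 203) [516.3  39.4  12.1]
plate (340, 200) [506.7  96.1  13.9]
plate (270, 224) [547.2  -0.6  24.7]
pad [array([553.8, 168.2,  68.7]), array([605.4, 176.2,  67.4]), array([541.8, 141.6,  68.8]), array([610.2, 149.5,  75.4])]
plank [array([486.6, 200.4,  57.1]), array([447.6, 112. , 303. ]), array([455.4, 194.6,  51. ]), array([446.4, 289.5,  55.2])]
w 862 c [586.2  41.6 157.3] dir [ 0.8 -0.6  0.2] ends [561.   59.7 152.2] [622.6  15.6 164.5]
s 162 c [584.1  42.8 155.3] dir [ 0.9 -0.5  0.2] ends [556.5  57.9 149.3] [612.3  27.2 161.4]
d 73 c [587.3  42.3 158.6] dir [ 0.8 -0.5  0.2] ends [562.5  57.2 152.1] [613.6  26.5 165.4]
5 [-157.5 -156.5 -155.3 -153.6 -149.4 -146.  -144. ]
ctr [591.3  38.2 128. ]
7 [-156.9 -156.  -155.  -153.5 -149.1 -145.6 -144. ]
ctr [591.4  38.3 127.9]
9 [-156.3 -155.3 -154.4 -153.  -148.3 -145.  -143.5]
ctr [591.5  38.5 127.7]
```

Seen from the wrist: the handle is red around (295, 300), its pivot is towards lower-left, and the pliers at (170, 125) are well clear. Estimates: hub (600, 45, 115), upslope yaw 8.9°, wheel at about 0.68 rad, handle at about 0.17 rad. Next I approach the handle's tip.

```bash
python3 -m pendant '[{"xyz":[-0.005,0.01,0.03],"roll":8,"jaw":0.3},{"xyz":[-0.01,0.02,0.06],"roll":16,"jaw":0.3},{"xyz":[-0.015,0.03,0.09],"roll":25,"jaw":0.3},{"xyz":[-0.018,0.045,0.09],"roll":25,"jaw":0.3},{"xyz":[-0.018,0.06,0.09],"roll":25,"jaw":0.3},{"xyz":[-0.018,0.06,0.09],"roll":25,"jaw":0.3},{"xyz":[-0.018,0.06,0.09],"roll":25,"jaw":0.3},{"xyz":[-0.018,0.06,0.09],"roll":25,"jaw":0.3}]'
python3 - <<'E'
from h import *
for n in ("side","scene"):
    p,d,W,c,M=grab(n)
    for X in ([600,45,115],[559.6,55.6,146.3]): 
        q=proj(np.array(X,float),c,M); cv2.circle(p,tuple(int(round(v*8)) for v in q),8,(255,255,0),1,shift=3)
    x0,y0=(260,110) if n=="side" else (250,110)
    cv2.imwrite(f"pics/{n}1.png",cv2.resize(p[y0:y0+150,x0:x0+160],(400,400),interpolation=cv2.INTER_CUBIC))
cv2.imwrite("pics/v2.png",np.hstack([cv2.imread("pics/side1.png"),cv2.imread("pics/scene1.png")]))
E
```

```text
time_s: 4.15
ee_pos: [528.9, 53.2, 174.5]
ee_rot: [180.0, -0.0, 69.8]
force: [-0.2, 0.2, 0.2]
gripper_width: 64.1
```

View pics/v2.png

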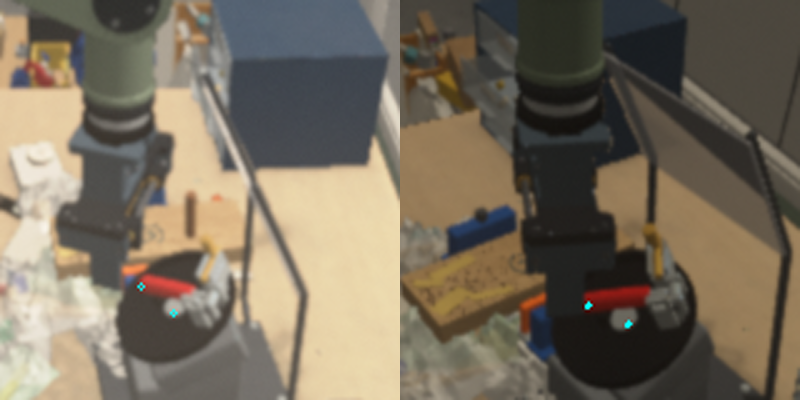

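```bash
python3 -m pendant '[{"xyz":[0.006,0.014,0.01],"roll":3,"jaw":0.3},{"xyz":[0.012,0.028,0.02],"roll":6,"jaw":0.3},{"xyz":[0.012,0.028,0.03],"roll":6,"jaw":0.3},{"xyz":[0.012,0.028,0.038],"roll":6,"jaw":0.3},{"xyz":[0.012,0.028,0.038],"roll":6,"jaw":1},{"xyz":[0.012,0.028,0.038],"roll":6,"jaw":1},{"xyz":[0.012,0.028,0.038],"roll":6,"jaw":1},{"xyz":[0.012,0.028,0.038],"roll":6,"jaw":1}]' 15
```

```text
time_s: 5.25
ee_pos: [559.9, 55.0, 136.4]
ee_rot: [180.0, -0.1, 63.7]
force: [1.4, 5.4, -0.0]
gripper_width: 26.5
```

```bash
python3 -m pendant '[{"xyz":[0,0,0],"roll":0,"jaw":1},{"xyz":[0,0,0],"roll":0,"jaw":1},{"xyz":[0,0,0],"roll":0,"jaw":1},{"xyz":[0,0,0],"roll":0,"jaw":1},{"xyz":[0,0,0],"roll":0,"jaw":1},{"xyz":[0,0,0],"roll":0,"jaw":1},{"xyz":[0,0,0],"roll":0,"jaw":1},{"xyz":[0,0,0],"roll":0,"jaw":1}]' 20
python3 - <<'E'
from h import *
# arc path in tool axes from yaw0, hub etc.
yaw0=np.radians(63.7); tx=np.array([np.cos(yaw0),np.sin(yaw0),0]); ty=np.array([np.sin(yaw0),-np.cos(yaw0),0])
g=np.radians(8.9); t=np.radians(26)
u=np.array([np.cos(g),np.sin(g),0]);z=np.array([0,0,1.])
a=-np.sin(t)*u+np.cos(t)*z; s=np.cos(t)*u+np.sin(t)*z; y0=np.cross(a,s)
th=.68; X=s*np.cos(th)-y0*np.sin(th)
H=np.array([600,45,115.]); r=86
P=lambda f:H+60*X+30*a+r*(-X*np.cos(f)+a*np.sin(f))
for f in np.linspace(.17,1.57,15):
    D=P(f)-P(.17); d=-X*np.cos(f)+a*np.sin(f); x=np.array([-d[1],d[0]])
    x=x*np.sign(x[1]); print("%.2f"%f,P(f),"shift",D@tx,D@ty,-D[2],"roll %.0f"%(63.7-np.degrees(np.arctan2(x[1],x[0]))))
E
```

```text
time_s: 6.25
ee_pos: [561.0, 57.6, 136.7]
ee_rot: [180.0, -0.4, 63.6]
force: [2.1, 8.9, -0.1]
gripper_width: 18.6
0.17 [561.2  54.7 146.6] shift 0.0 0.0 -0.0 roll 4
0.27 [559.   53.2 154.8] shift -2.3280421187679847 -1.2538098445600128 -8.179643511447779 roll 2
0.37 [557.6  51.2 163. ] shift -4.690059136705269 -1.6524037607589643 -16.435573846933096 roll 1
0.47 [557.   48.9 171.3] shift -7.06245056054762 -1.1917991299437698 -24.685300479591547 roll -1
0.57 [557.1  46.2 179.4] shift -9.421512239396456 0.1234018386698808 -32.84639486790658 roll -3
0.67 [558.   43.1 187.4] shift -11.743673208758773 2.280058091751416 -40.837314054449365 roll -4
0.77 [559.7  39.8 195.2] shift -14.005731203833086 5.256621032915718 -48.57821541615462 roll -6
0.87 [562.1  36.2 202.6] shift -16.185084488869524 9.023349829175665 -55.99175442541804 roll -8
0.97 [565.3  32.3 209.6] shift -18.259957686242494 13.542608571513886 -63.00385745104916 roll -10
1.07 [569.1  28.2 216.1] shift -20.20961934882566 18.769242320445446 -69.54446187750901 roll -12
1.17 [573.5  24.  222.1] shift -22.014589101759004 24.651028279246287 -75.54821614740476 roll -15
1.27 [578.6  19.7 227.6] shift -23.656832283914873 31.12919758687609 -80.95513273264893 roll -19
1.37 [584.3  15.3 232.3] shift -25.119940144270554 38.13902251701113 -85.71118751001077 roll -23
1.47 [590.4  10.8 236.4] shift -26.38929379272458 45.61046321608942 -89.76885955229756 roll -28
1.57 [597.    6.4 239.7] shift -27.452210267214138 53.468867518375745 -93.08760594175081 roll -35
```

```bash
python3 -m pendant '[{"xyz":[0.002,-0.001,-0.008],"roll":0,"jaw":1},{"xyz":[0.000,-0.002,-0.016],"roll":0,"jaw":1},{"xyz":[-0.003,-0.001,-0.025],"roll":-1,"jaw":1},{"xyz":[-0.005,0,-0.033],"roll":-3,"jaw":1},{"xyz":[-0.008,0.002,-0.041],"roll":-4,"jaw":1},{"xyz":[-0.010,0.005,-0.0485],"roll":-6,"jaw":1},{"xyz":[-0.012,0.009,-0.056],"roll":-8,"jaw":1},{"xyz":[-0.014,0.0135,-0.063],"roll":-10,"jaw":1}]'
python3 - <<'E'
from h import *
for n in ("side","scene"):
    p,d,W,c,M=grab(n)
    x0,y0=(260,110) if n=="side" else (250,110)
    cv2.imwrite(f"pics/{n}2.png",cv2.resize(p[y0:y0+150,x0:x0+160],(400,400),interpolation=cv2.INTER_CUBIC))
cv2.imwrite("pics/v3.png",np.hstack([cv2.imread("pics/side2.png"),cv2.imread("pics/scene2.png")]))
E
```

```text
time_s: 7.25
ee_pos: [564.8, 35.0, 198.9]
ee_rot: [-179.9, 0.1, 73.8]
force: [-0.1, -2.3, -6.8]
gripper_width: 18.4
```

View pics/v3.png

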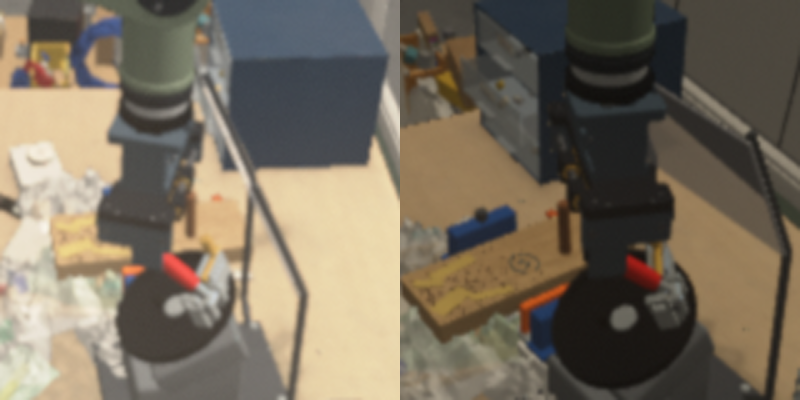

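```bash
python3 -m pendant '[{"xyz":[-0.003,0.005,-0.0065],"roll":-4,"jaw":1},{"xyz":[-0.006,0.010,-0.0125],"roll":-8,"jaw":1},{"xyz":[-0.008,0.016,-0.018],"roll":-12,"jaw":1},{"xyz":[-0.011,0.023,-0.023],"roll":-17,"jaw":1},{"xyz":[-0.0135,0.030,-0.027],"roll":-22,"jaw":1},{"xyz":[-0.015,0.034,-0.029],"roll":-25,"jaw":1},{"xyz":[-0.015,0.034,-0.029],"roll":-25,"jaw":1},{"xyz":[-0.015,0.034,-0.029],"roll":-25,"jaw":1}]'
python3 - <<'E'
from h import *
vs=[]
for n in ("side","scene"):
    p,d,W,c,M=grab(n); np.save(f"{n}4.npy",W); cv2.imwrite(f"pics/{n}4f.png",p)
    x0,y0=(260,110) if n=="side" else (250,110)
    vs.append(cv2.resize(p[y0:y0+150,x0:x0+160],(400,400),interpolation=cv2.INTER_CUBIC))
cv2.imwrite("pics/v4.png",np.hstack(vs))
E
```

```text
time_s: 8.35
ee_pos: [593.3, 11.6, 226.5]
ee_rot: [-179.8, 0.0, 98.7]
force: [1.2, -3.2, -12.1]
gripper_width: 17.9
```

View pics/v4.png

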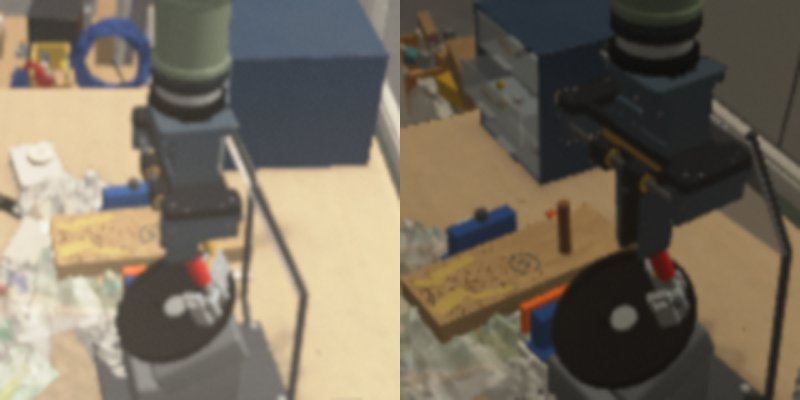

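```bash
cat >> h.py <<'E'
g=np.radians(8.9); t=np.radians(26); z=np.array([0,0,1.])
u=np.array([np.cos(g),np.sin(g),0])
a=-np.sin(t)*u+np.cos(t)*z; s=np.cos(t)*u+np.sin(t)*z; y0=np.cross(a,s)
H=np.array([600,45,115.]); F=np.stack([s,y0,a])
def redmask(p,W):
    h=cv2.cvtColor(p,cv2.COLOR_BGR2HSV)
    return ((h[...,0]<8)|(h[...,0]>172))&(h[...,1]>150)&(h[...,2]>70)&(W[...,2]>110)&(W[...,2]<260)&(np.linalg.norm(W-H,axis=-1)<150)
def report(n,p,W,c,M):
    m=redmask(p,W); w=W[m]; w=w[~np.isnan(w[:,0])]; o=np.median(w,0); v=np.linalg.svd(w-w.mean(0),full_matrices=False)[2][0]; v*=np.sign(v[2])
    yx=np.argwhere(m)[:,::-1].astype(np.float32); L=cv2.fitLine(yx,cv2.DIST_HUBER,0,.01,.01).ravel(); q0,q1=proj(o,c,M),proj(o+30*a,c,M)
    e=q1-q0; e/=np.linalg.norm(e); l=L[:2]*np.sign(L[:2]@e)
    print(n,len(w),"med wheelframe0 (s,y,a)",F@(o-H),"dir",F@v,"img handle deg %.1f axle deg %.1f"%(np.degrees(np.arctan2(-l[1],l[0])),np.degrees(np.arctan2(-e[1],e[0]))))
def orange(n,p,W):
    h=cv2.cvtColor(p,cv2.COLOR_BGR2HSV)
    m=(h[...,0]>=8)&(h[...,0]<=17)&(h[...,1]>190)&(h[...,2]>120)&(W[...,2]>25)&(abs(W[...,0]-580)<90)&(W[...,1]>120)&(W[...,1]<330)
    w=W[m]; f=w@np.array([-np.sin(g),np.cos(g),0]); b=(h[...,0]>105)&(h[...,0]<125)&(h[...,1]>150)&(W[...,2]>25)&(W[...,2]<110)&(abs(W[...,0]-580)<150)&(W[...,1]>60)&(W[...,1]<400)
    fb=W[b]@np.array([-np.sin(g),np.cos(g),0])
    print(n,"orange",m.sum(),np.nanmedian(w,0) if m.sum() else 0,np.percentile(f,[5,50,95]) if m.sum() else 0,"blue hist",np.histogram(fb,bins=np.arange(0,400,10))[0])
E
python3 - <<'E'
from h import *
for n in ("side","scene"):
    c=env.camera_params(n);M=c['cam_to_world']
    W=np.load(f"{n}4.npy");p=cv2.imread(f"pics/{n}4f.png"); report(n,p,W,c,M); orange(n,p,W)
E
```

```text
side 43 med wheelframe0 (s,y,a) [ 53.8 -40.4  75. ] dir [ 0. -0.  1.] img handle deg 113.8 axle deg 120.3
side orange 0 0 0 blue hist [0 0 0 0 0 0 0 0 0 0 0 0 0 0 0 0 0 0 0 0 0 0 0 0 0 0 0 0 0 0 0 0 0 0 0 0 0
 0 0]
scene 64 med wheelframe0 (s,y,a) [ 46.7 -39.2  74.8] dir [-0.2 -0.3  0.9] img handle deg 108.5 axle deg 116.2
scene orange 58 [567.3 173.2  68.4] [79.5 83.3 90. ] blue hist [ 0  0  0  1  6 11  0  0  0  0  0  0  0  0  0  0  0  0  0  0  0  0  0  2
  0  0  0  0  0  0  0  0  0  0  0  0  0  0  0]
```

```bash
python3 -m pendant '[{"xyz":[-0.002,0.002,-0.001],"roll":0,"jaw":1},{"xyz":[-0.004,0.004,-0.002],"roll":0,"jaw":1},{"xyz":[-0.005,0.0055,-0.0027],"roll":0,"jaw":1},{"xyz":[-0.005,0.0055,-0.0027],"roll":0,"jaw":1},{"xyz":[-0.005,0.0055,-0.0027],"roll":0,"jaw":1},{"xyz":[-0.005,0.0055,-0.0027],"roll":0,"jaw":1},{"xyz":[-0.005,0.0055,-0.0027],"roll":0,"jaw":1},{"xyz":[-0.005,0.0055,-0.0027],"roll":0,"jaw":1}]'
python3 - <<'E'
from h import *
print(F@env.state()['force'])
G=env.state()['ee_pos']+[0,0,10]-H; q=F@G; print("grip in frame",q,np.hypot(q[0],q[1]),np.arctan2(-q[1],q[0]))
E
```

```text
time_s: 9.45
ee_pos: [595.2, 11.1, 227.7]
ee_rot: [-179.3, -0.4, 98.8]
force: [-8.9, 5.3, -19.2]
gripper_width: 18.4
[-15.5   6.6 -13.8]
grip in frame [ 44.8 -32.7 114.7] 55.47582199544545 0.6311937671393628
```

```bash
python3 - <<'E'
from h import *
for n in("scene","side"):
    p,d,W,c,M=grab(n); cv2.imwrite(f"pics/{n}_k0.png",p)
E
python3 -m pendant '[{"xyz":[-0.0043,-0.0069,0.0033],"roll":0,"jaw":1},{"xyz":[-0.0092,-0.0119,0.0058],"roll":0,"jaw":1},{"xyz":[-0.0138,-0.018,0.0087],"roll":0,"jaw":1},{"xyz":[-0.0173,-0.0238,0.0115],"roll":0,"jaw":1},{"xyz":[-0.0201,-0.0308,0.0148],"roll":0,"jaw":1},{"xyz":[-0.0218,-0.0372,0.0181],"roll":0,"jaw":1},{"xyz":[-0.0226,-0.0443,0.0215],"roll":0,"jaw":1},{"xyz":[-0.0225,-0.0509,0.0248],"roll":0,"jaw":1}]'
cat >> h.py <<'E'
Hc=np.array([596.7,48.2,113.7])
def tcp():
    st=env.state(); q=F@(st['ee_pos']+[0,0,10]-Hc); th=np.arctan2(-q[1],q[0])
    R=np.array([np.cos(th),-np.sin(th),0]); T=np.array([-np.sin(th),-np.cos(th),0]); f=F@st['force']
    print("grip",q,"rad %.1f th %.3f"%(np.hypot(q[0],q[1]),th),"F rad %.1f tan %.1f ax %.1f"%(f@R,f@T,f[2]),"yaw",st['ee_rot'],st['gripper_width'])
def dowel(tag):
    for n in("scene","side"):
        p,d,W,c,M=grab(n); cv2.imwrite(f"pics/{n}_{tag}.png",p)
        p0=cv2.imread(f"pics/{n}_k0.png")
        b=(300,185,330,215) if n=="scene" else (320,175,345,200)
        T=p0[b[1]+0:b[3]-8,b[0]+5:b[2]-5] if 0 else p0[b[1]:b[3]-6,b[0]:b[2]]
        hsv=cv2.cvtColor(p,cv2.COLOR_BGR2HSV); 
        m=(p[...,2]<110)&(p[...,2]>p[...,0].astype(int)+25)&(W[...,2]>60)&(W[...,2]<140)&(W[...,1]>190)&(W[...,1]<330)&(W[...,0]>540)&(W[...,0]<720)
        w=W[m]; 
        if m.sum(): print(n,"dowel",m.sum(),np.argwhere(m).mean(0)[::-1],"f %.1f"%np.median(w@np.array([-np.sin(g),np.cos(g),0])))
        orange(n,p,W)
E
python3 - <<'E'
from h import *
tcp(); dowel("k1")
E
```

```text
time_s: 10.55
ee_pos: [559.4, -18.6, 208.1]
ee_rot: [179.1, -0.2, 98.7]
force: [10.9, 5.9, -11.9]
gripper_width: 18.2
grip [  3.3 -60.2 114.6] rad 60.3 th 1.516 F rad -3.8 tan -5.5 ax -15.8 yaw [179.1  -0.2  98.7] 18.220438028959027
scene dowel 95 [315.3 194.9] f 147.6
scene orange 76 [576.9 187.6  68.8] [ 92.4  95.9 102.1] blue hist [ 0  0  0  0  1 12 23  2  0  0  0  0  0  0  0  0  0  0  0  0  0  0  0  0
  0  0  0  0  0  0  0  0  0  0  0  0  0  0  0]
side orange 0 0 0 blue hist [0 0 0 0 0 0 0 0 0 0 0 0 0 0 0 0 0 0 0 0 0 0 0 0 0 0 0 0 0 0 0 0 0 0 0 0 0
 0 0]
```

```bash
python3 -m pendant '[{"xyz":[0.0011,-0.0074,0.0044],"roll":0,"jaw":1},{"xyz":[0.0032,-0.0145,0.0084],"roll":0,"jaw":1},{"xyz":[0.0061,-0.0215,0.0125],"roll":0,"jaw":1},{"xyz":[0.0099,-0.0278,0.0163],"roll":0,"jaw":1},{"xyz":[0.0146,-0.0334,0.0191],"roll":0,"jaw":1},{"xyz":[0.020,-0.0384,0.0215],"roll":0,"jaw":1},{"xyz":[0.026,-0.0428,0.0236],"roll":0,"jaw":1},{"xyz":[0.0326,-0.0464,0.0254],"roll":0,"jaw":1}]'
python3 - <<'E'
from h import *
tcp(); dowel("k2")
E
```

```text
time_s: 11.65
ee_pos: [507.2, 2.0, 184.3]
ee_rot: [179.3, 0.3, 98.8]
force: [4.5, -7.0, -3.9]
gripper_width: 18.5
grip [-50.6 -31.8 114.3] rad 59.7 th 2.581 F rad 2.9 tan -7.1 ax -5.0 yaw [179.3   0.3  98.8] 18.468767091994618
scene dowel 5 [299.8 219.2] f 108.2
scene orange 29 [550.1 198.3  69. ] [107.8 111.7 116.3] blue hist [ 0  0  0  0  0  0 11 17  6  0  0  0  0  0  0  0  0  0  0  0  0  0  0 10
  1  0  0  0  0  0  0  0  0  0  0  0  0  0  0]
side orange 0 0 0 blue hist [0 0 0 0 0 0 0 0 0 0 0 0 0 0 0 0 0 0 0 0 0 0 0 0 0 0 0 0 0 0 0 0 0 0 0 0 0
 0 0]
```

Run:
```python
from h import *
p,d,W,c,M=grab("wrist"); cv2.imwrite("pics/w_k2.png",p); np.save("w_k2.npy",W)
q=cv2.imread("pics/scene_k2.png")[150:270,230:380]
cv2.imwrite("pics/v5.png",np.hstack([cv2.resize(q,(400,320),interpolation=cv2.INTER_CUBIC),cv2.resize(p[150:350,340:590],(400,320),interpolation=cv2.INTER_CUBIC)]))
n=np.array([-np.sin(g),np.cos(g),0]); m=(np.abs((W@u)-560)<12)&(W[...,2]<120)&(W[...,2]>20)
f=(W@n); 
for lo in range(60,260,6):
    k=m&(f>=lo)&(f<lo+6)
    if k.sum(): print(lo,k.sum(),"z %.0f"%np.median(W[k][:,2]),np.median(p[k],0))
```

```text
60 107 z 33 [172. 115.  72.]
66 107 z 36 [175. 116.  63.]
72 331 z 52 [88. 60. 37.]
78 154 z 55 [93.  64.5 41. ]
84 161 z 50 [114.  78.  47.]
90 136 z 36 [138.  115.  101.5]
96 68 z 32 [157.5 181.5 174.5]
102 177 z 36 [132. 149. 153.]
108 215 z 49 [ 33.  83. 161.]
114 124 z 43 [ 65.5  93.  158.5]
120 189 z 55 [ 84. 121. 141.]
126 121 z 58 [123. 215. 230.]
132 100 z 58 [124. 215. 231.]
138 90 z 57 [128.  196.5 221. ]
144 106 z 57 [134.5 192.5 220. ]
150 106 z 57 [129.5 186.  216. ]
156 100 z 57 [127. 181. 211.]
162 4 z 56 [100.5 130.5 146. ]
210 7 z 57 [133. 189. 216.]
216 21 z 56 [128. 185. 215.]
228 12 z 56 [83.  61.5 43.5]
234 66 z 62 [90. 61. 38.]
240 99 z 56 [94. 66. 40.]
246 68 z 37 [147.5 111.5  61.5]
252 69 z 35 [169. 148. 148.]
258 39 z 36 [178. 195. 201.]
```

View pics/v5.png

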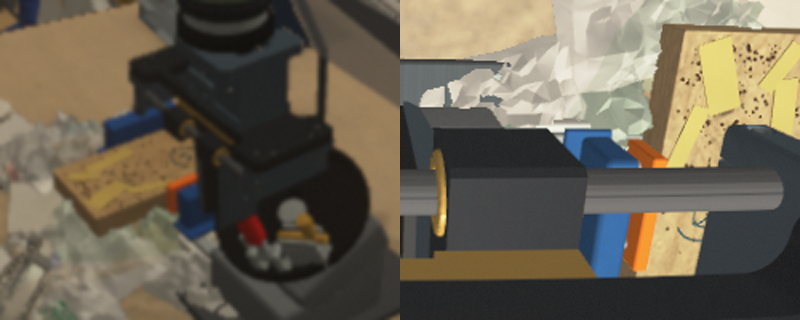

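```bash
cat >> h.py <<'E'
def prof(p,W,ux=(520,620)):
    n=np.array([-np.sin(g),np.cos(g),0]); h=cv2.cvtColor(p,cv2.COLOR_BGR2HSV).astype(int); f=W@n; U=W@u; Z=W[...,2]
    inn=(U>ux[0])&(U<ux[1])&(f>50)&(f<270)&(Z>20)
    B=inn&(h[...,0]>100)&(h[...,0]<118)&(h[...,1]>110)
    O=inn&(h[...,0]>=7)&(h[...,0]<=14)&(h[...,1]>195)&(f<150)
    top=inn&(Z>53)&(Z<62)&(h[...,0]>=10)&(h[...,0]<30)&~O&~B
    for nm,k in (("blue jaw top",B&(f<150)&(Z>62)),("orange top",O&(Z>62)),("orange",O),("plank top",top),("stop top",B&(f>180)&(Z>50)),("stop",B&(f>180))):
        if k.sum()>3: print(nm,k.sum(),"f pct1,5,50,95,99",np.percentile(f[k],[1,5,50,95,99]),"z",np.percentile(Z[k],[5,50,95]))
E
python3 - <<'E'
from h import *
W=np.load("w_k2.npy"); p=cv2.imread("pics/w_k2.png"); prof(p,W)
W=np.load("w1.npy"); p=cv2.imread("pics/w1.png"); print("w1"); prof(p,W)
print("w1 far"); prof(p,W,(460,520))
E
```

```text
blue jaw top 720 f pct1,5,50,95,99 [72.6 73.2 80.7 91.7 93.3] z [64.1 75.3 77. ]
orange top 145 f pct1,5,50,95,99 [106.4 106.9 107.9 114.1 115.5] z [62.5 66.8 69.4]
orange 334 f pct1,5,50,95,99 [106.4 106.9 108.  114.1 115.6] z [41.5 60.7 69. ]
plank top 3159 f pct1,5,50,95,99 [120.3 122.5 151.6 214.8 220.4] z [55.8 57.2 58.6]
stop top 125 f pct1,5,50,95,99 [232.8 234.  241.  247.2 247.8] z [51.6 68.2 76.1]
stop 237 f pct1,5,50,95,99 [232.9 234.4 243.4 253.8 255.7] z [35.3 51.6 75.6]
w1
blue jaw top 226 f pct1,5,50,95,99 [50.4 50.7 57.3 64.6 64.9] z [65.  75.9 77.3]
orange top 35 f pct1,5,50,95,99 [79.5 79.6 81.2 83.6 83.9] z [64.2 67.1 69.9]
orange 126 f pct1,5,50,95,99 [79.3 79.4 79.9 85.5 86.5] z [41.1 55.4 69.2]
plank top 2608 f pct1,5,50,95,99 [120.2 127.1 173.  214.4 219.6] z [55.8 57.2 58.8]
stop top 45 f pct1,5,50,95,99 [228.  228.6 236.9 245.1 246. ] z [50.6 55.  59.7]
stop 166 f pct1,5,50,95,99 [228.1 229.2 241.4 254.2 256.8] z [34.7 40.  58.6]
w1 far
plank top 2496 f pct1,5,50,95,99 [121.6 125.1 169.8 216.6 221.1] z [55.6 57.3 58.8]
```

```bash
python3 -m pendant '[{"xyz":[0.0062,-0.0026,0.0013],"roll":0,"jaw":1},{"xyz":[0.0126,-0.0045,0.0022],"roll":0,"jaw":1},{"xyz":[0.0193,-0.0058,0.0029],"roll":0,"jaw":1},{"xyz":[0.0261,-0.0065,0.0032],"roll":0,"jaw":1},{"xyz":[0.0329,-0.0065,0.0032],"roll":0,"jaw":1},{"xyz":[0.0397,-0.0058,0.0028],"roll":0,"jaw":1},{"xyz":[0.0463,-0.0044,0.0021],"roll":0,"jaw":1},{"xyz":[0.0521,-0.0026,0.0013],"roll":0,"jaw":1}]'
python3 - <<'E'
from h import *
tcp(); p,d,W,c,M=grab("wrist"); cv2.imwrite("pics/w_k3.png",p); np.save("w_k3.npy",W); prof(p,W)
E
```

```text
time_s: 12.8
ee_pos: [492.9, 52.5, 180.9]
ee_rot: [179.9, 0.3, 98.8]
force: [-0.9, -9.6, -0.4]
gripper_width: 18.2
grip [-57.7  20.3 114.1] rad 61.2 th -2.804 F rad -0.9 tan -9.5 ax 0.7 yaw [179.9   0.3  98.8] 18.2113050867688
orange top 64 f pct1,5,50,95,99 [115.  115.3 116.1 120.6 123. ] z [62.9 67.7 69.3]
orange 137 f pct1,5,50,95,99 [115.  115.4 116.7 122.4 123.4] z [41.4 60.8 69.1]
plank top 4300 f pct1,5,50,95,99 [126.3 130.4 168.7 208.  223.6] z [55.9 57.1 58.6]
```

Run:
```python
from h import *
n=np.array([-np.sin(g),np.cos(g),0])
def ft(tag,sel):
    p=cv2.imread(f"pics/{tag}.png"); W=np.load(f"{tag}.npy") if tag!="w1" else np.load("w1.npy")
    f=W@n; m=((sel(W,f))*255).astype(np.uint8)
    k,d=cv2.SIFT_create(1500,contrastThreshold=.01).detectAndCompute(cv2.cvtColor(p,cv2.COLOR_BGR2GRAY),m); return k,d,W
plank=lambda W,f:(W[...,2]>52)&(W[...,2]<62)&(f>112)&(f<230)&(W[...,0]>380)&(W[...,0]<700)
bench=lambda W,f:(W[...,2]>-10)&(W[...,2]<10)
for nm,sel in(("plank",plank),("bench",bench)):
  for A,B in(("w1","w_k2"),("w_k2","w_k3"),("w1","w_k3")):
    ka,da,WA=ft(A,sel); kb,db,WB=ft(B,sel)
    D=[]
    for q in cv2.BFMatcher(crossCheck=False).knnMatch(da,db,k=2):
        if q[0].distance<.75*q[1].distance:
            xa=np.round(ka[q[0].queryIdx].pt).astype(int); xb=np.round(kb[q[0].trainIdx].pt).astype(int)
            v=WB[xb[1],xb[0]]-WA[xa[1],xa[0]]
            if np.linalg.norm(v)<25: D.append([v@u,v@n,v[2]])
    D=np.array(D); print(nm,A,B,len(D),np.median(D,0) if len(D) else "",D.std(0) if len(D) else "")
```

```text
plank w1 w_k2 13 [ 0.4  0.1 -0.3] [0.8 0.7 0.6]
plank w_k2 w_k3 36 [-0.8  4.8  0.3] [1.8 1.2 0.9]
plank w1 w_k3 24 [-0.4  5.2  0.1] [0.8 0.9 1. ]
bench w1 w_k2 142 [-0.1  0.3  0.1] [1.4 2.9 1.2]
bench w_k2 w_k3 160 [ 0.  -0.1  0.2] [1.4 2.7 1.3]
bench w1 w_k3 136 [-0.1  0.2 -0. ] [2.  1.9 1.1]
```

```bash
python3 -m pendant '[{"xyz":[0.002,0.0008,-0.0004],"roll":0,"jaw":1},{"xyz":[0.004,0.0016,-0.0008],"roll":0,"jaw":1},{"xyz":[0.005,0.0020,-0.001],"roll":0,"jaw":1},{"xyz":[0.005,0.0020,-0.001],"roll":0,"jaw":1},{"xyz":[0.005,0.0020,-0.001],"roll":0,"jaw":1},{"xyz":[0.005,0.0020,-0.001],"roll":0,"jaw":1},{"xyz":[0.005,0.0020,-0.001],"roll":0,"jaw":1},{"xyz":[0.005,0.0020,-0.001],"roll":0,"jaw":1}]'
cat >> h.py <<'E'
def ft(p,W,sel):
    m=(sel(W,W@nn)*255).astype(np.uint8); return cv2.SIFT_create(1500,contrastThreshold=.01).detectAndCompute(cv2.cvtColor(p,cv2.COLOR_BGR2GRAY),m)
nn=np.array([-np.sin(g),np.cos(g),0])
def shift(pa,WA,pb,WB):
    sel=lambda W,f:(W[...,2]>52)&(W[...,2]<62)&(f>112)&(f<240)&(W[...,0]>380)&(W[...,0]<700)
    ka,da=ft(pa,WA,sel); kb,db=ft(pb,WB,sel); D=[]
    for q in cv2.BFMatcher().knnMatch(da,db,k=2):
        if q[0].distance<.75*q[1].distance:
            xa=np.round(ka[q[0].queryIdx].pt).astype(int); xb=np.round(kb[q[0].trainIdx].pt).astype(int)
            v=WB[xb[1],xb[0]]-WA[xa[1],xa[0]]
            if np.linalg.norm(v)<25: D.append([v@u,v@nn,v[2]])
    D=np.array(D); print("plank shift",len(D),np.median(D,0))
E
python3 - <<'E'
from h import *
tcp(); p,d,W,c,M=grab("wrist"); cv2.imwrite("pics/w_k4.png",p); np.save("w_k4.npy",W); prof(p,W)
for k in("w_k2","w_k3","w1"): shift(cv2.imread(f"pics/{k}.png"),np.load(f"{k}.npy"),p,W)
E
```

```text
time_s: 13.85
ee_pos: [493.6, 57.5, 181.7]
ee_rot: [179.9, 0.3, 98.8]
force: [0.2, -9.1, -0.5]
gripper_width: 18.2
grip [-56.   25.1 114.1] rad 61.4 th -2.721 F rad -2.5 tan -8.8 ax 0.1 yaw [179.9   0.3  98.8] 18.197632583509698
orange top 23 f pct1,5,50,95,99 [117.3 118.  119.3 122.6 122.8] z [63.1 68.  70.2]
orange 70 f pct1,5,50,95,99 [117.4 117.7 120.1 122.8 122.9] z [40.3 56.5 69.2]
plank top 4553 f pct1,5,50,95,99 [126.1 130.4 170.9 212.1 223.1] z [55.8 57.1 58.6]
plank shift 42 [-0.7  5.2 -0.1]
plank shift 76 [-0.1 -0.   0.1]
plank shift 23 [-0.4  5.3 -0.5]
```

Clamped: the plank stopped after 5.2 mm and did not move during the last 1.25 mm of jaw travel. I put the pad at about 6 mm. Next I release the handle, back off, and push it down with shut fingers.

```bash
python3 -m pendant '[{"xyz":[0,0,0],"roll":0,"jaw":0.5},{"xyz":[0,0,0],"roll":0,"jaw":0.5},{"xyz":[0,0,0],"roll":0,"jaw":0.5},{"xyz":[0,-0.02,0],"roll":0,"jaw":0.5},{"xyz":[0,-0.05,0],"roll":0,"jaw":0.5},{"xyz":[0,-0.055,0],"roll":0,"jaw":1},{"xyz":[0,-0.055,-0.005],"roll":0,"jaw":1},{"xyz":[0,-0.055,-0.007],"roll":0,"jaw":1}]' 20
python3 - <<'E'
from h import *
def T():
    q=env.state()['ee_pos']-Hc; print("TCP u %.1f lat %.1f z %.1f"%(q@u,q@nn,q[2]),env.state()['gripper_width'])
T()
vs=[]
for n in ("side","scene"):
    p,d,W,c,M=grab(n); report(n,p,W,c,M)
    x0,y0=(250,130) if n=="side" else (240,130)
    vs.append(cv2.resize(p[y0:y0+140,x0:x0+140],(400,400),interpolation=cv2.INTER_CUBIC))
cv2.imwrite("pics/v6.png",np.hstack(vs))
E
```

```text
time_s: 14.9
ee_pos: [440.3, 51.6, 187.9]
ee_rot: [179.9, -0.0, 98.7]
force: [-0.2, -0.1, 0.1]
gripper_width: 18.5
TCP u -154.0 lat 27.5 z 74.2 18.513619246503353
side 85 med wheelframe0 (s,y,a) [-45.7  20.7  97. ] dir [-0.   0.1  1. ] img handle deg 125.4 axle deg 124.2
scene 131 med wheelframe0 (s,y,a) [-54.7  21.4  94.8] dir [-0.  0.  1.] img handle deg 125.1 axle deg 123.8
```

View pics/v6.png

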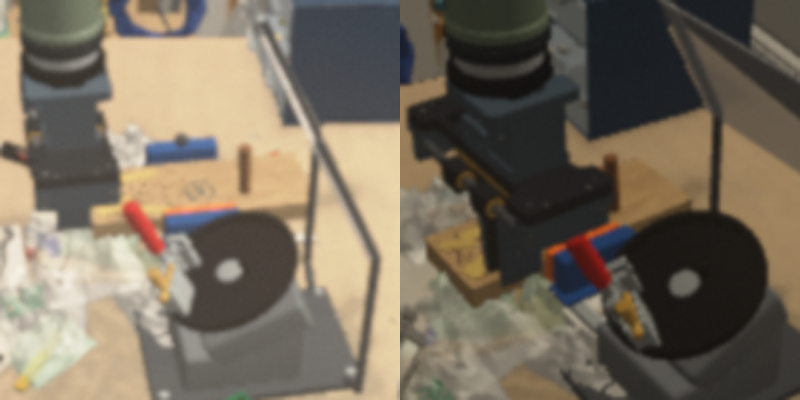

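```bash
python3 -m pendant '[{"xyz":[-0.0035,0.024,-0.001],"roll":0,"jaw":1},{"xyz":[-0.0095,0.039,-0.004],"roll":0,"jaw":1},{"xyz":[-0.0165,0.056,-0.006],"roll":0,"jaw":1},{"xyz":[-0.0215,0.069,-0.005],"roll":0,"jaw":1},{"xyz":[-0.0265,0.082,-0.004],"roll":0,"jaw":1},{"xyz":[-0.0305,0.094,0.001],"roll":0,"jaw":1},{"xyz":[-0.0335,0.106,0.006],"roll":0,"jaw":1},{"xyz":[-0.0345,0.114,0.012],"roll":0,"jaw":1}]'
cat >> h.py <<'E'
def T():
    st=env.state(); q=st['ee_pos']-Hc; f=st['force']; print("TCP u %.1f lat %.1f z %.1f"%(q@u,q@nn,q[2]),"F u %.1f lat %.1f z %.1f"%(f@u,f@nn,f[2]),st['gripper_width'],st['time_s'])
def hand(tag):
    for n in ("side","scene"):
        p,d,W,c,M=grab(n); cv2.imwrite(f"pics/{n}_{tag}.png",p); report(n,p,W,c,M)
E
python3 -c "
from h import *
T(); hand('f1'); T()"
```

```text
time_s: 16.0
ee_pos: [557.8, 34.4, 174.7]
ee_rot: [180.0, 0.0, 98.7]
force: [-0.4, -0.6, 1.8]
gripper_width: 0.3
TCP u -40.6 lat -7.6 z 61.0 F u -0.5 lat -0.5 z 1.8 0.28195315680008115 16.0
side 39 med wheelframe0 (s,y,a) [11.1 -5.8 60.3] dir [ 0.9 -0.4  0.3] img handle deg -156.2 axle deg 122.0
scene 87 med wheelframe0 (s,y,a) [-17.8   4.8  51.3] dir [ 0.9 -0.4  0.2] img handle deg 32.7 axle deg 121.2
TCP u -41.0 lat -7.2 z 60.4 F u 0.7 lat -0.2 z -0.2 0.6141622423715315 16.1
```

```bash
python3 -m pendant '[{"xyz":[0.002,0.004,0.005],"roll":0,"jaw":1},{"xyz":[0.004,0.008,0.010],"roll":0,"jaw":1},{"xyz":[0.005,0.011,0.015],"roll":0,"jaw":1},{"xyz":[0.005,0.011,0.019],"roll":0,"jaw":1},{"xyz":[0.005,0.011,0.022],"roll":0,"jaw":1},{"xyz":[0.005,0.011,0.024],"roll":0,"jaw":1},{"xyz":[0.005,0.011,0.026],"roll":0,"jaw":1},{"xyz":[0.005,0.011,0.027],"roll":0,"jaw":1}]'; 
python3 -c "
from h import *
T(); hand('f2')"
```

```text
time_s: 17.1
ee_pos: [567.4, 41.1, 149.2]
ee_rot: [179.9, 0.0, 98.7]
force: [-1.0, -0.1, 9.2]
gripper_width: 0.5
TCP u -30.0 lat -2.4 z 35.5 F u -1.1 lat 0.1 z 9.2 0.4690938681727124 17.1
side 49 med wheelframe0 (s,y,a) [20.8 -9.2 34.6] dir [ 0.9 -0.3 -0. ] img handle deg -165.7 axle deg 121.6
scene 97 med wheelframe0 (s,y,a) [ 1.7 -3.2 33.2] dir [ 0.9 -0.4 -0. ] img handle deg -156.2 axle deg 119.9
```

```bash
python3 -m pendant '[{"xyz":[0,0,-0.03],"roll":0,"jaw":1},{"xyz":[0,-0.005,-0.065],"roll":0,"jaw":1},{"xyz":[-0.015,-0.03,-0.075],"roll":6,"jaw":1},{"xyz":[-0.035,-0.055,-0.075],"roll":12,"jaw":1},{"xyz":[-0.055,-0.06,-0.075],"roll":18,"jaw":1},{"xyz":[-0.07,-0.06,-0.075],"roll":22,"jaw":1},{"xyz":[-0.07,-0.06,-0.075],"roll":22,"jaw":1},{"xyz":[-0.07,-0.06,-0.075],"roll":22,"jaw":1}]'
python3 - <<'E'
from h import *
T(); th=3.562
Xw=s*np.cos(th)-y0*np.sin(th); Yw=y0*np.cos(th)+s*np.sin(th)
K0=Hc+47*Xw+46*Yw+63*a; print("knob pred",K0,"uvz",(K0-Hc)@u,(K0-Hc)@nn,(K0-Hc)[2])
vs=[]
for n in ("side","scene"):
    p,d,W,c,M=grab(n); cv2.imwrite(f"pics/{n}_b0.png",p); report(n,p,W,c,M)
    h=cv2.cvtColor(p,cv2.COLOR_BGR2HSV)
    m=(h[...,0]>=15)&(h[...,0]<=28)&(h[...,1]>130)&(h[...,2]>90)&(np.linalg.norm(W-K0,axis=-1)<45)&((W-Hc)@a>45)
    w=W[m]; r=(w-Hc)
    if len(w): print(n,"brass",len(w),"uvz",np.median(r@u),np.median(r@nn),np.median(r[:,2]),"wheel xyz",np.median(r@Xw),np.median(r@Yw),np.percentile(r@a,[5,50,95]))
    e=proj(K0,c,M); cv2.circle(p,tuple(int(v*8) for v in e),8,(255,255,0),1,shift=3)
    x0,y0_=(265,155) if n=="side" else (285,175)
    vs.append(cv2.resize(p[y0_:y0_+100,x0:x0+100],(400,400),interpolation=cv2.INTER_CUBIC))
cv2.imwrite("pics/v7.png",np.hstack(vs))
E
```

```text
time_s: 18.2
ee_pos: [517.9, -36.8, 222.9]
ee_rot: [-179.9, -0.0, 76.8]
force: [-0.5, -0.4, 0.5]
gripper_width: 0.6
TCP u -91.0 lat -71.7 z 109.2 F u -0.5 lat -0.3 z 0.5 0.626046777392146 18.2
knob pred [518.2  12.8 143.3] uvz -83.05631003232278 -22.812226133140413 29.584653161143436
side 111 med wheelframe0 (s,y,a) [ 7.1 -1.2 35.3] dir [ 0.9 -0.4 -0. ] img handle deg -171.2 axle deg 122.1
side brass 7 uvz -74.11174792859693 -27.64771217308555 31.047967560521826 wheel xyz 34.96535721129077 46.8715123286545 [54.2 60.4 71.6]
scene 136 med wheelframe0 (s,y,a) [ 6.1 -2.7 34.4] dir [ 0.9 -0.3 -0. ] img handle deg -152.4 axle deg 119.6
scene brass 35 uvz -78.8852434158371 -26.782203301679143 36.80176689657053 wheel xyz 41.004169175795724 47.402681331805155 [45.6 68.5 73.2]
```

View pics/v7.png

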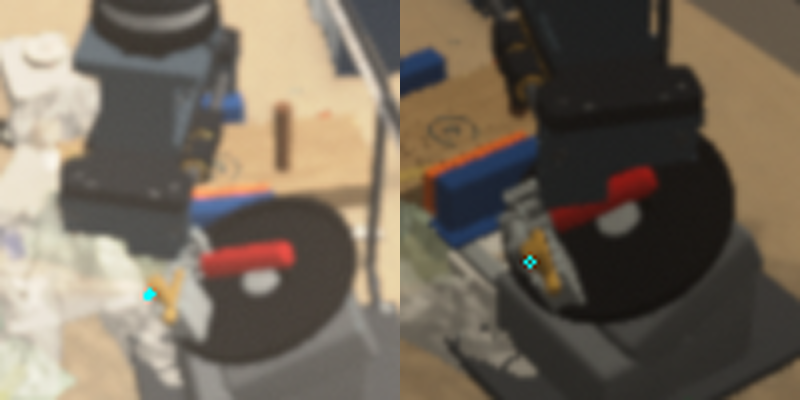

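```bash
python3 -m pendant '[{"xyz":[0.006,-0.006,0.03],"roll":0,"jaw":1},{"xyz":[0.010,-0.006,0.06],"roll":0,"jaw":1},{"xyz":[0.010,-0.006,0.078],"roll":0,"jaw":1},{"xyz":[0.010,-0.006,0.078],"roll":0,"jaw":1},{"xyz":[0.018,-0.006,0.077],"roll":0,"jaw":1},{"xyz":[0.026,-0.006,0.076],"roll":0,"jaw":1},{"xyz":[0.034,-0.006,0.075],"roll":0,"jaw":1},{"xyz":[0.042,-0.006,0.073],"roll":0,"jaw":1}]'
cat >> h.py <<'E'
def hc():
    st=env.state(); R=Ro.from_euler('xyz',st['ee_rot'],degrees=True).as_matrix(); q=R.T@(st['ee_pos']-Hc); f=R.T@st['force']; print("tool-axes pos",q,"F",f,st['time_s'])
E
python3 -c "
from h import *
T();hc()"
```

```text
time_s: 19.3
ee_pos: [522.2, 5.2, 150.6]
ee_rot: [180.0, 0.1, 76.8]
force: [-0.2, -2.8, -1.0]
gripper_width: 0.5
TCP u -80.2 lat -30.9 z 36.9 F u -0.6 lat -2.7 z -1.0 0.5249268485323304 19.3
tool-axes pos [-58.9 -62.6 -36.8] F [-2.7  0.5  1. ] 19.3
```

```bash
python3 -m pendant '[{"xyz":[0.003,0,0],"roll":0,"jaw":1},{"xyz":[0.006,0,-0.001],"roll":0,"jaw":1},{"xyz":[0.009,0,-0.001],"roll":0,"jaw":1},{"xyz":[0.011,0,-0.002],"roll":0,"jaw":1},{"xyz":[0.013,0,-0.002],"roll":0,"jaw":1},{"xyz":[0.014,0,-0.002],"roll":0,"jaw":1},{"xyz":[0.014,0,-0.002],"roll":0,"jaw":1},{"xyz":[0.014,0,-0.002],"roll":0,"jaw":1}]'; python3 -c "
from h import *
hc()"
python3 -m pendant '[{"xyz":[0.001,0,0],"roll":0,"jaw":1},{"xyz":[0.001,0,0],"roll":0,"jaw":1},{"xyz":[0.002,0,0],"roll":0,"jaw":1},{"xyz":[0.002,0,0],"roll":0,"jaw":1},{"xyz":[0.002,0,0],"roll":0,"jaw":1},{"xyz":[0.002,0,0],"roll":0,"jaw":1},{"xyz":[0.002,0,0],"roll":0,"jaw":1},{"xyz":[0.002,0,0],"roll":0,"jaw":1}]'; python3 -c "
from h import *
hc()"
```

```text
time_s: 20.3
ee_pos: [525.4, 18.7, 152.3]
ee_rot: [180.0, -0.0, 76.7]
force: [1.7, -2.7, 3.8]
gripper_width: 0.8
tool-axes pos [-45.  -62.7 -38.7] F [-2.2  2.3 -3.8] 20.3
time_s: 21.3
ee_pos: [525.8, 20.7, 152.4]
ee_rot: [180.0, -0.0, 76.7]
force: [0.4, -2.7, 4.8]
gripper_width: 0.7
tool-axes pos [-43.  -62.6 -38.8] F [-2.5  1.  -4.8] 21.3
```

```bash
for i in 1; do python3 -m pendant '[{"xyz":[0.001,0,-0.001],"roll":0,"jaw":1},{"xyz":[0.001,0,-0.001],"roll":0,"jaw":1},{"xyz":[0.002,0,-0.001],"roll":0,"jaw":1},{"xyz":[0.002,0,-0.001],"roll":0,"jaw":1},{"xyz":[0.003,0,-0.001],"roll":0,"jaw":1},{"xyz":[0.003,0,-0.001],"roll":0,"jaw":1},{"xyz":[0.003,0,-0.001],"roll":0,"jaw":1},{"xyz":[0.003,0,-0.001],"roll":0,"jaw":1}]'; python3 -c "
from h import *
hc()"; done
python3 -m pendant '[{"xyz":[0.001,0,0],"roll":0,"jaw":1},{"xyz":[0.001,0,0],"roll":0,"jaw":1},{"xyz":[0.002,0,0],"roll":0,"jaw":1},{"xyz":[0.002,0,0],"roll":0,"jaw":1},{"xyz":[0.002,0,0],"roll":0,"jaw":1},{"xyz":[0.002,0,0],"roll":0,"jaw":1},{"xyz":[0.002,0,0],"roll":0,"jaw":1},{"xyz":[0.002,0,0],"roll":0,"jaw":1}]'; python3 -c "
from h import *
hc()"
```

```text
time_s: 22.3
ee_pos: [526.4, 23.6, 153.2]
ee_rot: [180.0, -0.0, 76.7]
force: [0.2, -2.3, 3.1]
gripper_width: 0.7
tool-axes pos [-40.  -62.8 -39.5] F [-2.2  0.7 -3.1] 22.3
time_s: 23.3
ee_pos: [526.9, 25.5, 153.3]
ee_rot: [180.0, -0.0, 76.7]
force: [-0.5, -3.1, 4.5]
gripper_width: 0.6
tool-axes pos [-38.1 -62.7 -39.6] F [-3.1  0.2 -4.5] 23.3
```

```bash
R='x'; python3 -m pendant '[{"xyz":[0.001,0,-0.001],"roll":0,"jaw":1},{"xyz":[0.001,0,-0.001],"roll":0,"jaw":1},{"xyz":[0.002,0,-0.001],"roll":0,"jaw":1},{"xyz":[0.002,0,-0.001],"roll":0,"jaw":1},{"xyz":[0.002,0,-0.001],"roll":0,"jaw":1},{"xyz":[0.002,0,-0.001],"roll":0,"jaw":1},{"xyz":[0.002,0,-0.001],"roll":0,"jaw":1},{"xyz":[0.002,0,-0.001],"roll":0,"jaw":1}]'; python3 -c "
from h import *
hc()"
python3 -m pendant '[{"xyz":[0.001,0,0],"roll":0,"jaw":1},{"xyz":[0.001,0,0],"roll":0,"jaw":1},{"xyz":[0.0015,0,0],"roll":0,"jaw":1},{"xyz":[0.0015,0,0],"roll":0,"jaw":1},{"xyz":[0.0015,0,0],"roll":0,"jaw":1},{"xyz":[0.0015,0,0],"roll":0,"jaw":1},{"xyz":[0.0015,0,0],"roll":0,"jaw":1},{"xyz":[0.0015,0,0],"roll":0,"jaw":1}]'
python3 - <<'E'
from h import *
hc(); th=3.562
Xw=s*np.cos(th)-y0*np.sin(th); Yw=y0*np.cos(th)+s*np.sin(th)
for n in ("side","scene"):
    p,d,W,c,M=grab(n); cv2.imwrite(f"pics/{n}_b1.png",p); report(n,p,W,c,M)
    h=cv2.cvtColor(p,cv2.COLOR_BGR2HSV); r=W-Hc
    m=(h[...,0]>=15)&(h[...,0]<=28)&(h[...,1]>130)&(h[...,2]>90)&(np.linalg.norm(W-Hc,axis=-1)<130)&(r@a>45)&(r@Xw>20)
    r=r[m]
    if len(r): print(n,"brass",len(r),"wheel xyz",np.median(r@Xw),np.percentile(r@Yw,[5,50,95]),np.percentile(r@a,[5,50,95]))
E
```

```text
time_s: 24.3
ee_pos: [527.2, 27.5, 154.1]
ee_rot: [-180.0, -0.0, 76.7]
force: [0.9, -1.8, 2.0]
gripper_width: 0.5
tool-axes pos [-36.1 -62.9 -40.4] F [-1.6  1.3 -2. ] 24.3
time_s: 25.3
ee_pos: [527.5, 28.5, 154.2]
ee_rot: [-180.0, 0.1, 76.8]
force: [-0.7, -5.0, 3.0]
gripper_width: 0.4
tool-axes pos [-35.1 -62.8 -40.4] F [-5.   0.5 -3. ] 25.3
side 112 med wheelframe0 (s,y,a) [ 7.7 -1.3 36. ] dir [ 0.9 -0.4 -0. ] img handle deg -170.8 axle deg 122.1
scene 81 med wheelframe0 (s,y,a) [-5.7 -0.9 33.6] dir [ 0.9 -0.4 -0. ] img handle deg -156.3 axle deg 120.4
scene brass 5 wheel xyz 42.70108077611265 [16.7 19.  24.2] [45.8 45.9 46.8]
```

```bash
python3 -m pendant '[{"xyz":[0.0005,0,0],"roll":0,"jaw":1},{"xyz":[0.001,0,0],"roll":0,"jaw":1},{"xyz":[0.001,0,0],"roll":0,"jaw":1},{"xyz":[0.001,0,0],"roll":0,"jaw":1},{"xyz":[0.001,0,0],"roll":0,"jaw":1},{"xyz":[0.001,0,0],"roll":0,"jaw":1},{"xyz":[0.001,0,0],"roll":0,"jaw":1},{"xyz":[0.001,0,0],"roll":0,"jaw":1}]'; python3 -c "
from h import *
hc()"
```

```text
time_s: 26.4
ee_pos: [527.6, 28.6, 154.2]
ee_rot: [-180.0, 0.1, 76.8]
force: [0.2, -6.9, 2.8]
gripper_width: 0.1
tool-axes pos [-35.  -62.8 -40.4] F [-6.7  1.8 -2.8] 26.4
```

```bash
python3 -m pendant '[{"xyz":[-0.01,0,0],"roll":0,"jaw":1},{"xyz":[-0.03,0,0],"roll":0,"jaw":1},{"xyz":[-0.03,0,-0.04],"roll":0,"jaw":1},{"xyz":[-0.03,-0.01,-0.08],"roll":0,"jaw":1},{"xyz":[-0.03,-0.05,-0.10],"roll":0,"jaw":1},{"xyz":[-0.03,-0.10,-0.10],"roll":0,"jaw":1},{"xyz":[-0.03,-0.13,-0.10],"roll":0,"jaw":1},{"xyz":[-0.03,-0.13,-0.10],"roll":0,"jaw":1}]'
python3 - <<'E'
from h import *
T(); th=3.562
Xw=s*np.cos(th)-y0*np.sin(th); Yw=y0*np.cos(th)+s*np.sin(th)
vs=[]
for n in ("side","scene"):
    p,d,W,c,M=grab(n); cv2.imwrite(f"pics/{n}_e.png",p); report(n,p,W,c,M); orange(n,p,W); prof(p,W,(500,640))
    h=cv2.cvtColor(p,cv2.COLOR_BGR2HSV); r=W-Hc
    m=(h[...,0]>=15)&(h[...,0]<=28)&(h[...,1]>130)&(h[...,2]>90)&(np.linalg.norm(W-Hc,axis=-1)<130)&(r@a>45)&(r@Xw>20)
    r=r[m]
    if len(r): print(n,"brass",len(r),"wheel xyz",np.median(r@Xw),np.percentile(r@Yw,[5,50,95]),np.percentile(r@a,[5,50,95]))
    x0,y_=(240,130) if n=="side" else (240,150)
    vs.append(cv2.resize(p[y_:y_+130,x0:x0+130],(400,400),interpolation=cv2.INTER_CUBIC))
cv2.imwrite("pics/v8.png",np.hstack(vs))
p,d,W,c,M=grab("wrist"); cv2.imwrite("pics/w_e.png",p); prof(p,W)
for k in("w1","w_k2","w_k4"): shift(cv2.imread(f"pics/{k}.png"),np.load(f"{k}.npy"),p,W)
E
```

```text
time_s: 27.4
ee_pos: [392.5, 30.4, 254.3]
ee_rot: [-180.0, -0.0, 76.7]
force: [0.3, 0.3, 0.7]
gripper_width: 0.7
TCP u -204.5 lat 14.0 z 140.6 F u 0.3 lat 0.2 z 0.7 0.6668343576464661 27.4
side 109 med wheelframe0 (s,y,a) [ 7.6 -1.4 35.9] dir [ 0.9 -0.4 -0. ] img handle deg -171.3 axle deg 122.1
side orange 0 0 0 blue hist [0 0 0 0 0 0 0 0 0 0 0 0 0 0 0 0 0 0 0 0 0 0 0 0 0 0 0 0 0 0 0 0 0 0 0 0 0
 0 0]
blue jaw top 5 f pct1,5,50,95,99 [94.7 94.8 97.2 98.6 98.7] z [75.1 75.2 78.5]
plank top 692 f pct1,5,50,95,99 [125.8 130.7 178.9 225.  230.1] z [55.5 58.3 61. ]
stop top 23 f pct1,5,50,95,99 [228.  229.1 233.4 237.2 240.7] z [73.8 77.4 79.6]
stop 23 f pct1,5,50,95,99 [228.  229.1 233.4 237.2 240.7] z [73.8 77.4 79.6]
side brass 10 wheel xyz 34.15392079774773 [12.2 14.8 16.2] [52.7 58.  69.8]
scene 194 med wheelframe0 (s,y,a) [-1.   0.5 35.5] dir [ 0.9 -0.4  0. ] img handle deg -156.1 axle deg 120.1
scene orange 31 [566.4 213.4  69.1] [119.9 122.6 125.2] blue hist [ 0  0  0  0  0  0  0  0 20 48  2  0  0  0  0  0  0  0  0  0  0  0  2 16
  4  0  0  0  0  0  0  0  0  0  0  0  0  0  0]
blu
[... 452 characters left out ...]
8 243.2 245.3] z [63.1 74.1 77.5]
scene brass 37 wheel xyz 41.426605742845304 [ 9.7 15.5 22.9] [45.3 67.5 73.2]
blue jaw top 317 f pct1,5,50,95,99 [ 87.1  87.3  95.3 106.3 107.6] z [66.8 75.8 77.2]
orange top 62 f pct1,5,50,95,99 [114.3 114.5 117.  123.9 124.3] z [62.4 67.4 69.8]
orange 158 f pct1,5,50,95,99 [114.4 114.8 117.  123.5 124.1] z [40.  57.9 69.2]
plank top 3362 f pct1,5,50,95,99 [126.5 131.3 178.3 220.6 225.8] z [55.7 57.1 58.7]
stop top 370 f pct1,5,50,95,99 [226.9 227.4 237.7 247.4 249.1] z [54.4 71.  76.7]
stop 486 f pct1,5,50,95,99 [227.  227.6 240.3 252.  254.8] z [35.6 65.7 76.5]
plank shift 19 [ 0.   4.9 -0.5]
plank shift 13 [-0.4  4.5 -0.1]
plank shift 19 [ 0.3 -0.5  0. ]
```

View pics/v8.png

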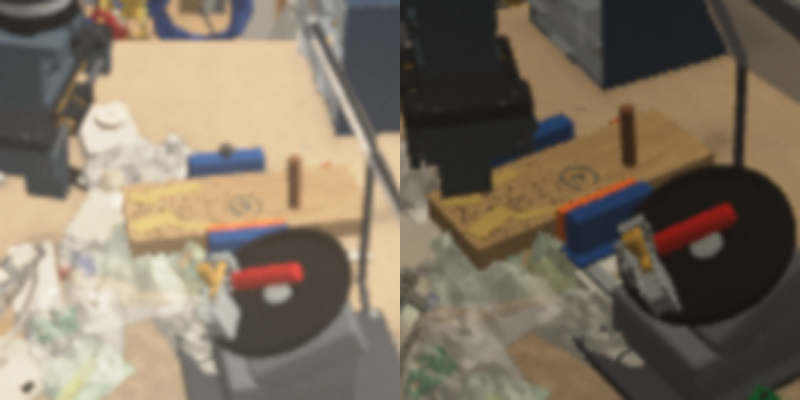

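```bash
python3 -c "
from h import *
T(); print(env.job_done()); T()"
```

```text
TCP u -201.8 lat 13.4 z 140.5 F u 0.3 lat -0.3 z 0.6 0.2747909509760723 27.55
the job is handed in; nothing more can be done
None
the job is handed in; nothing more can be done
```

I finished every step and handed the job in at about 27.6 s; the system gives no verdict. I swung the handle out to its stop and cranked the wheel from about 0.65 to 3.56 rad. Then I folded the handle flat with shut fingers and pushed the brass bolt to its stop.

Last checks before handing in:
- **Plank:** it slid about 5 mm, then did not move while the wheel went on turning. It lies flat against the end stop.
- **Pad:** about 6.0 mm in, measured from how much closer its face sits to the jaw. Jaw travel and the pad's own movement gave 5.8 and 6.5 mm.
- **Handle:** folded flat in both camera views, within measurement error.
- **Bolt:** the knob moved about 32 mm and stopped against a rising force of nearly 7 N.
- **Robot:** backed well clear, touching nothing, with contact force under 1 N.

The final plank shift read 4.5 to 4.9 mm, against 5.2 to 5.3 mm earlier. I put that down to camera noise, because the pad measurement did not change. I kept the arm away from the hex key set, glue tube and pliers, but did not measure them again at the end.

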